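# Dock the dosing cup under the hopper chute

## Robot

A 6-joint arm with a two-finger parallel gripper is mounted at the origin on the work surface. World frame = base frame: x ahead of the robot, y to its left, z up, the work surface at z = 0. Lengths are in m, angles in degrees, forces in N, time in s.
With the tool pointing down it reaches from about 0.4 to 0.825 m from the base axis. Payload 7 kg.
Tool frame: the origin (TCP) lies midway between the tips of the shut fingers; the grasp point (between the pads) lies 19 mm behind it (ctrl.hold_point_z is the distance from the TCP to the grasp point, in m); z points along the fingers, x is the direction in which the jaws open and shut, and the axes are right-handed (so a half turn about z gives the same grasp; the last joint's range is limited). The gripper opens to 88 mm and grips with 3 to 60 N. Pads are 19 mm wide; open, the fingers measure 130 mm over their backs; the gripper's body (78 mm by 193 mm) begins 47 mm behind the grasp point.
Start: joints at [16.507, 20.546, 0.682, 0, -70.136, -16.507], TCP at [0.675, -0, 0.227] pointing down, gripper open.
Joint ranges: [-176.03, 176.03], [-82.01, 121.73], [-58.28, 71.71], [-173.87, 95.51], [-174.79, -0.11], [-173.66, 173.66]. Speed limits (degrees/s): [136.94, 136.94, 172.46, 180, 180, 180].

## Interface

Orientations are given as [roll, pitch, yaw] about the fixed x, y, z axes, in that order (R = Rz(yaw) Ry(pitch) Rx(roll)).
In Python, from plant import ctrl gives the robot as it stands.
- The arm moves only by the tool apply_moves, never from a script. Its argument "motion" is a list of rows, each a list of 2 entries, a list of its own where there are three numbers: the shift along the world's x, y, z in cm, then the turn about the world's z in degrees. In form: [[[tx, ty, tz], roll], ...]. A call has 1 to 10 rows; each row is the pose to reach, as a shift and turn from the pose commanded when the call began; what a row does not reach only later rows make up. A row lasts 1/10 s, in which the tool goes at most 50 mm and 8.59 degrees, less where a joint would pass 70% of its speed; a pose out of reach is approached as far as the arm can. A call with a gripper value outside its range is refused whole. "hand" is the finger opening in cm, from 0 to 8.76, set as the call begins (left out, the last holds). The fingers move at their own pace and stop on an object; the grip force is fixed at half the most. Time passes only in rows, so rows that repeat a pose let the fingers close. It gives the time, the measured TCP pose, the force and the opening at its end, in the units of the state.
- ctrl.get_obs(): the state, without advancing time (a new reading comes with each control period).
- ctrl.snapshot(name): name is "scene" or "side" or "wrist"; returns (picture, depth): 400x640x3 uint8, blue, green, red; 400x640 float32, m along the optical axis (not along the pixel's ray), 0 where there is no reading.
- ctrl.camera_model(name): a dict with "fx", "fy", "cx", "cy" (pixels), "cam_to_world" (4x4, takes a point from camera to world coordinates); the wrist camera has in their place "tool_from_camera" (4x4, takes a point from camera to tool coordinates, whose origin is the TCP and whose axes are the tool frame's). Camera axes: x right, y down, z forward; pixel columns grow to the right and rows downward; lengths in m; the calibration is good to about 2 mm. A picture is of the moment at which its call begins: read the wrist's pose just before it. camera_model takes no time and is no camera call.
- ctrl.close_job(): hands the job in, once; it reports no verdict.
The state is a dict: "clock": time; "joint_pos": joint angles; "qvel": joint speeds; "tau": joint torques, N m; "tool_pos": TCP position; "orientation": TCP orientation; "force": force on the tool from outside, world axes, zero at the start; "moment": the same for the moment, N m; "opening": finger opening in m.
Only numpy, scipy, OpenCV 4.12 (cv2) and the standard library are available. Lean on these libraries where they do the work, as an engineer would, in place of code of your own. Each camera call takes 0.05 s, during which the arm holds its last target.

## Task

Stand the small empty steel cup with the orange band upright in the round black-rimmed seat of the blue carriage while the carriage is still at its starting end of the rail, and let go of it. Then pinch the carriage by its orange tab and slide it along the rail towards the hopper arch until you feel its ball drop into the notch, right under the chute; do not push on past the notch, and leave the other things on the counter where they are. Finish while still gripping the tab, holding the carriage still in the notch.

Things in the scene. Friction and masses are not known exactly. Their poses are not given: they have to be found in the camera images.
- cup_center (a point): centre, half-way up, of the loose steel dosing cup: a straight open cylinder 52 mm in diameter and 62 mm high with a 3 mm wall and an orange band near its rim, about 0.12 kg. Its z axis points out of the mouth (up). It stands upright on the black rubber mat (top 4 mm above the counter).
- seat (a point): centre of the seat's floor on the blue carriage, 30 mm above the counter. The seat is round, 60 mm across inside, with a black rim 8 mm high; the cup stands in it with about 4 mm to spare all round. It moves with the carriage. Its y axis points along the rail towards the arch, the way the carriage must go; z up.
- tab: the upright orange tab at the end of the carriage's arm, on the robot's side, 125 mm from the seat's centre along the seat's -x axis: 26 mm in x, 16 mm in y (along the rail) and 40 mm high. The origin is the centre of its foot, 28 mm above the counter; its top is 68 mm above the counter. Pinch it across the 16 mm, fingers before and behind it along the rail. It is rigid with the carriage.
- notch (a point): where the seat's floor centre lies when the ball is in the notch: on the rail's axis straight below the chute, 30 mm above the counter, axes as the seat's. The seat starts 130 to 250 mm short of it (on its -y side). It is fixed for the run but lies at another place along the rail each time.
- tumbler: bystander: straight clear glass tumbler on the mat, 70 mm across, 110 mm high
- glass_mug: bystander: clear glass mug with a handle on the mat, 74 mm across, 120 mm high
- spoon: bystander: steel spoon lying on the mat, 160 mm long
- jug: bystander: steel milk jug with a handle left of the rail, 84 mm across, 100 mm high
- tamper: bystander: dark steel coffee tamper standing left of the rail, 58 mm across, 88 mm high
- white_mug: bystander: white mug with a handle, left at the far side, 80 mm across, 95 mm high
- espresso_cup: bystander: small blue cup left of the rail, nearest the robot, 64 mm across, 55 mm high
- arch: grey hopper arch over the rail; origin on the counter straight below the notch, axes as the seat's. Its post stands 98 mm to the far side (+x) of the rail's axis; the dark chute under its clear hopper ends 114 mm above the counter, the hopper (56 mm across) reaches 236 mm.
- carriage (a joint): travel of the carriage along the rail (m), 0 at its starting end, growing towards the arch; friction about 1.2 N. A sprung ball meets a shallow brass ramp from 17 mm before the notch (resistance grows to 4, at most 6 N), passes a ridge 6 mm before it, drops into the notch (resistance vanishes) and there meets a steep second ridge: over 8 N within 1.5 mm.
Mind the look-alikes: they are no part of the job. What is shaped like the part that bears cup_center but green or red is not meant.

How it is judged:
By the outcome, as a careful person would: the job done as asked, in the order asked, and still so for the second after the job is handed in, while the arm keeps its last pose, push and grip.
It also fails if it takes over 58 s, if anything falls off the work surface, if the arm or the gripper's body presses on something with over 40 N, if the wrist force passes 120 N, or if a joint passes its speed limit or range.

## Working session

There is one attempt and no reset: what is moved stays moved. The work goes in short steps, Python scripts to look and compute and a tool call to move; the robot and the scene stay as the last step left them, time stands still between calls to the robot, and variables do not carry over. Pictures are saved under pics/ and viewed, and the job is handed in when it is done.

Besides the shell and the picture viewer there is one more tool, called after "Call:" as a command line: name --argument value ..., lists and objects as JSON in quotes. apply_moves: Moves the arm, as the interface text tells. Its arguments: {"type":"object","properties":{"motion":{"type":"array"},"hand":{"type":"number"}},"required":["motion"]}

```bash
mkdir -p pics; ls
python3 - <<'E'
from plant import ctrl
import cv2,numpy as np
np.set_printoptions(precision=4,suppress=True)
print(ctrl.get_obs(),ctrl.hold_point_z)
for n in ("scene","side","wrist"):
    p,d=ctrl.snapshot(n); cv2.imwrite(f"pics/{n}0.png",p); np.save(f"{n}0_d.npy",d); print(n,ctrl.camera_model(n))
E
```

```text
pics
{'clock': 0.0, 'joint_pos': array([ 16.507 ,  20.5934,   0.6326,  -0.0192, -70.1345, -16.5062]), 'qvel': array([-0.0098, -0.0215, -0.0795, -0.0239,  0.0668, -0.0604]), 'tau': array([ -0.0008, -58.2727,  29.3058,   6.9975,   0.0069,  -0.0002]), 'tool_pos': array([ 0.6745, -0.    ,  0.2256]), 'orientation': array([-179.9903,   -0.0965,  179.9942]), 'force': array([ 0.1811,  0.3474, -0.7624]), 'moment': array([-0.0387,  0.0061,  0.0116]), 'opening': 0.08791152335688342} 0.0188
scene {'fx': 429.318576260351, 'fy': 429.318576260351, 'cx': 323.10897069939006, 'cy': 190.728407359195, 'cam_to_world': array([[-0.0126,  0.8534, -0.521 ,  1.1633],
       [ 0.9998,  0.0035, -0.0183, -0.0017],
       [-0.0138, -0.5212, -0.8533,  1.145 ],
       [ 0.    ,  0.    ,  0.    ,  1.    ]])}
side {'fx': 480.6239625329155, 'fy': 480.6239625329155, 'cx': 314.47334425904234, 'cy': 190.54464759841193, 'cam_to_world': array([[ 0.9469, -0.2254,  0.2292,  0.1914],
       [-0.321 , -0.6257,  0.7109, -1.0024],
       [-0.0168, -0.7467, -0.6649,  0.9755],
       [ 0.    ,  0.    ,  0.    ,  1.    ]])}
wrist {'fx': 317.5446103054157, 'fy': 317.5446103054157, 'cx': 325.2671928415635, 'cy': 203.1108496214053, 'tool_from_camera': array([[ 1.    ,  0.0016,  0.0007,  0.0003],
       [-0.0017,  0.9518,  0.3066, -0.0844],
       [-0.0002, -0.3066,  0.9518, -0.1586],
       [ 0.    ,  0.    ,  0.    ,  1.    ]])}
```

View pics/scene0.png

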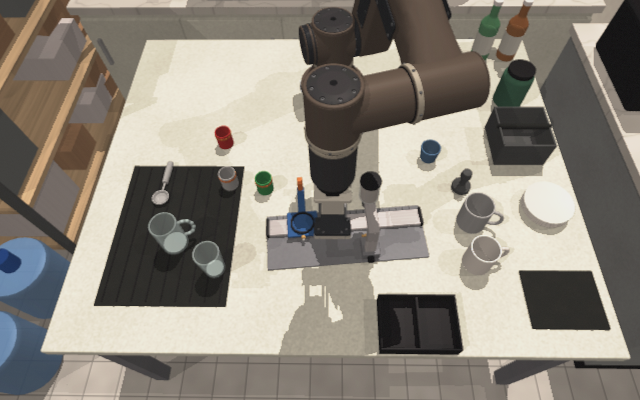

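View pics/side0.png

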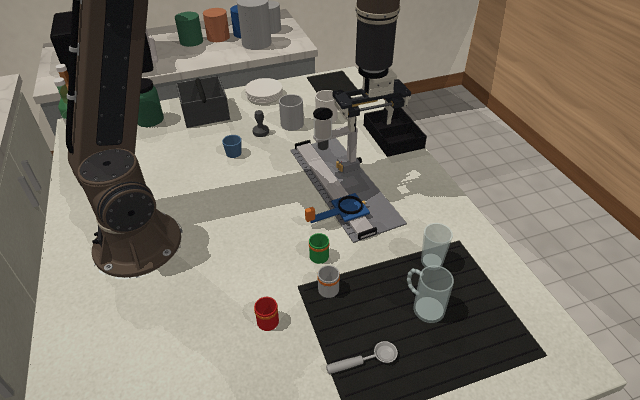

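View pics/wrist0.png

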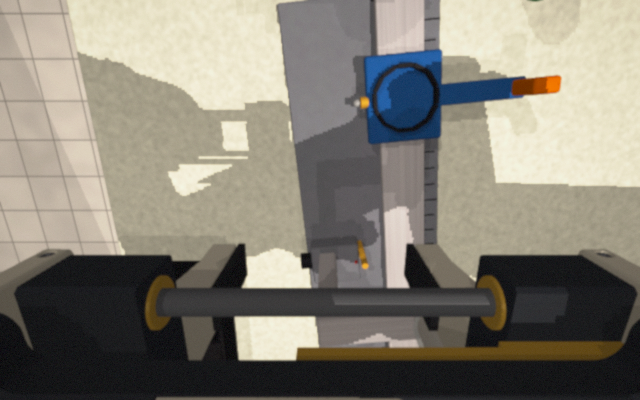

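```bash
cat > h.py <<'E'
import cv2,numpy as np
from plant import ctrl
from scipy.spatial.transform import Rotation as R
np.set_printoptions(precision=4,suppress=True)
def cam(n,obs=None):
    m=ctrl.camera_model(n)
    if n=='wrist':
        T=np.eye(4);T[:3,:3]=R.from_euler('xyz',obs['orientation'],degrees=True).as_matrix();T[:3,3]=obs['tool_pos']
        return m,T@m['tool_from_camera']
    return m,m['cam_to_world']
def rays(mT,uv):
    m,T=mT;uv=np.atleast_2d(uv).astype(float)
    d=np.c_[(uv[:,0]-m['cx'])/m['fx'],(uv[:,1]-m['cy'])/m['fy'],np.ones(len(uv))]
    return T[:3,3],d@T[:3,:3].T
def plane(mT,uv,z):
    o,d=rays(mT,uv);return o+d*((z-o[2])/d[:,2])[:,None]
def deproj(mT,mask,dep):
    v,u=np.nonzero(mask&(dep>0));o,d=rays(mT,np.c_[u,v]);return o+d*dep[v,u][:,None]
def hsv(p):return cv2.cvtColor(p,cv2.COLOR_BGR2HSV)
E
python3 - <<'E'
from h import *
s=cv2.imread('pics/scene0.png');a=cv2.imread('pics/side0.png')
c1=cv2.resize(s[120:280,200:440],None,fx=3.3,fy=3.3,interpolation=cv2.INTER_CUBIC)
cv2.imwrite('pics/c1.png',c1[:, :800])
cv2.imwrite('pics/c2.png',cv2.resize(a[130:340,230:430],None,fx=2.8,fy=2.8,interpolation=cv2.INTER_CUBIC))
E
```

```text
(no output)
```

View pics/c1.png

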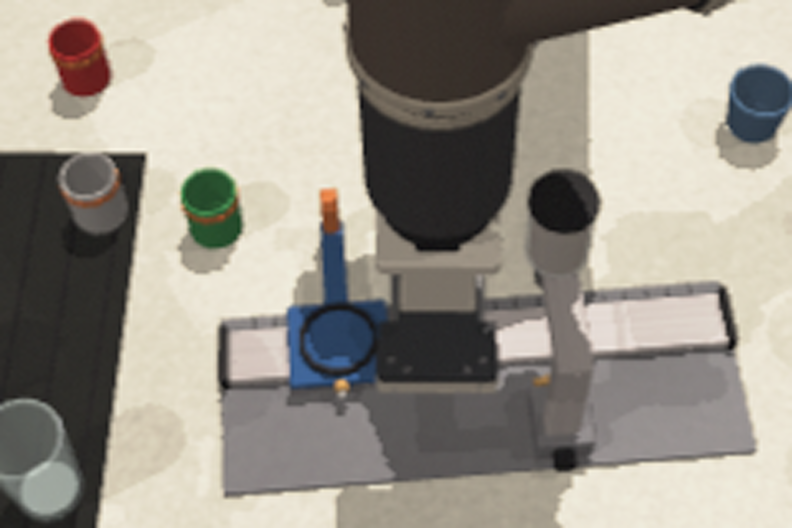

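View pics/c2.png

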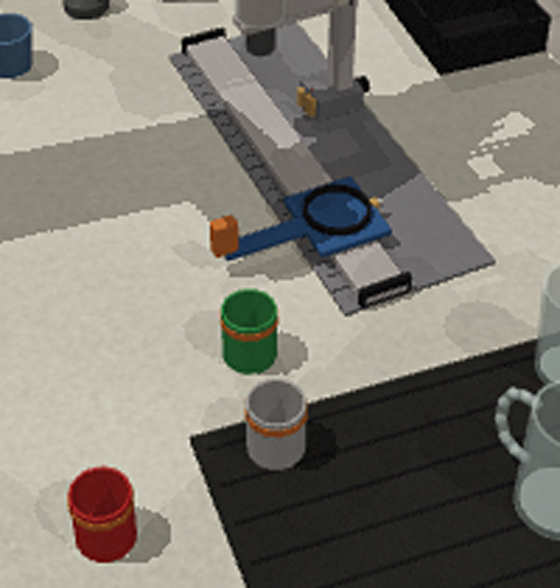

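Three cup shapes: green (264,183), red (224,138), and steel with orange band standing on the mat (228,178 scene / 328,282 side). The steel one on the mat fits; the others are look-alikes. The crops confirm it. The carriage seat is at about (302,223) and the tab at (300,183). Next I measure them.

Run:
```python
from h import *
from scipy.optimize import least_squares
def circ(xy,r=None):
    f=lambda p:np.hypot(xy[:,0]-p[0],xy[:,1]-p[1])-(p[2] if r is None else r)
    x0=[*xy.mean(0)]+([0.03] if r is None else [])
    s=least_squares(f,x0,loss='soft_l1',f_scale=.002);return s.x,np.std(f(s.x))
for n,box in (('scene',(212,245,162,195)),('side',(312,346,262,302))):
    p=cv2.imread(f'pics/{n}0.png');d=np.load(f'{n}0_d.npy');mT=cam(n)
    m=np.zeros(d.shape,bool);m[box[2]:box[3],box[0]:box[1]]=1
    P=deproj(mT,m,d);t=P[(P[:,2]>.058)&(P[:,2]<.075)];w=P[(P[:,2]>.015)&(P[:,2]<.06)]
    print(n,'cup rim',len(t),circ(t[:,:2]),'wall',len(w),circ(w[:,:2]),np.percentile(P[:,2],[1,50,99]))
    h=hsv(p)
    # blue plate
    blue=(h[...,0]>98)&(h[...,0]<125)&(h[...,1]>130)
    org=(h[...,0]<16)&(h[...,1]>170)&(h[...,2]>120)
    roi=np.zeros(d.shape,bool)
    if n=='scene': roi[170:245,280:325]=1
    else: roi[185:245,295:375]=1
    B=deproj(mT,blue&roi,d);O=deproj(mT,org&roi,d)
    Bp=B[(B[:,2]>.02)&(B[:,2]<.045)]
    print('blue',len(Bp),Bp.min(0),Bp.max(0)); 
    print('orange',len(O),np.percentile(O,[3,50,97],axis=0)); ot=O[O[:,2]>.063]; print('top',len(ot),ot.mean(0) if len(ot) else '', ot.min(0),ot.max(0))
    dark=(h[...,2]<60)&roi
    D=deproj(mT,dark,d);D=D[(D[:,2]>.032)&(D[:,2]<.045)]
    print('rim',len(D),circ(D[:,:2]),np.median(D[:,2]))
    # hopper
    roi=np.zeros(d.shape,bool)
    if n=='scene': roi[165:215,350:390]=1
    else: roi[100:155,305:340]=1
    H=deproj(mT,roi,d)
    for lo,hi in ((.10,.13),(.13,.16),(.16,.19),(.19,.22),(.22,.25)):
        q=H[(H[:,2]>lo)&(H[:,2]<hi)]
        if len(q)>8: print('hop',lo,len(q),q.min(0)[:2],q.max(0)[:2],circ(q[:,:2]))
```

```text
scene cup rim 94 (array([ 0.4419, -0.3183,  0.0244]), np.float64(0.0017067195573696634)) wall 253 (array([ 0.4418, -0.3186,  0.0244]), np.float64(0.001407006701590934)) [-0.0036  0.0045  0.0672]
blue 547 [ 0.4842 -0.1283  0.0212] [ 0.6353 -0.0454  0.0431]
orange 27 [[ 0.4606 -0.101   0.0459]
 [ 0.4765 -0.0976  0.0671]
 [ 0.481  -0.091   0.0705]]
top 19 [ 0.4721 -0.0969  0.0677] [ 0.4594 -0.1009  0.0646] [ 0.4804 -0.0909  0.0731]
rim 94 (array([ 0.5934, -0.0846,  0.0324]), np.float64(0.0013488232914066892)) 0.03690387678685314
hop 0.13 129 [0.5809 0.0729] [0.6318 0.1189] (array([0.6143, 0.1017, 0.0132]), np.float64(0.006291876750343201))
hop 0.16 129 [0.5746 0.0719] [0.6299 0.1235] (array([0.576 , 0.0987, 0.0258]), np.float64(0.0052606564256730244))
hop 0.19 125 [0.5736 0.0722] [0.6045 0.1241] (array([0.5746, 0.0989, 0.0266]), np.float64(0.0008772130660298482))
hop 0.22 369 [0.5475 0.0714] [0.6036 0.1247] (array([0.5783, 0.0982, 0.0206]), np.float64(0.006661237867459393))
side cup rim 158 (array([ 0.4401, -0.3229,  0.0245]), np.float64(0.0015588685858572058)) wall 422 (array([ 0.4398,
[... 285 characters left out ...]
 0.0637] [ 0.4787 -0.0919  0.071 ]
rim 146 (array([ 0.591 , -0.0879,  0.0323]), np.float64(0.002855700315468755)) 0.036784537133114525
hop 0.1 40 [0.5591 0.0784] [0.5844 0.0997] (array([0.5763, 0.0983, 0.0165]), np.float64(0.0016619044891216096))
hop 0.13 146 [0.5465 0.0727] [0.632  0.1178] (array([0.5822, 0.127 , 0.0467]), np.float64(0.005363859408707732))
hop 0.16 155 [0.5467 0.0666] [0.6285 0.1109] (array([0.5762, 0.1014, 0.0306]), np.float64(0.0035001384735276653))
hop 0.19 163 [0.5474 0.0663] [0.595  0.1022] (array([0.5742, 0.0957, 0.0257]), np.float64(0.0018832912328392655))
hop 0.22 243 [0.5469 0.0653] [0.6011 0.1232] (array([0.5733, 0.0917, 0.0216]), np.float64(0.006176035765284464))
```

Run:
```python
from h import *
for n,bx in (('scene',dict(g=(250,280,165,200),r=(210,240,120,152))),('side',dict(g=(300,335,228,268),r=(250,285,290,335)))):
    d=np.load(f'{n}0_d.npy');mT=cam(n)
    for k,b in bx.items():
        m=np.zeros(d.shape,bool);m[b[2]:b[3],b[0]:b[1]]=1
        P=deproj(mT,m,d);P=P[P[:,2]>.03];print(n,k,np.percentile(P,[2,98],axis=0)[:,:2].mean(0))
# tumbler etc: raised points on the mat area
```

```text
scene g [ 0.4562 -0.2065]
scene r [ 0.2772 -0.3537]
side g [ 0.4535 -0.2442]
side r [ 0.2757 -0.3591]
```

Call:
apply_moves --motion '[[[-11.7,-16,-1],0],[[-11.7,-16,-1],0],[[-11.7,-16,-1],0],[[-11.7,-16,-1],0],[[-23.4,-32,-6],0],[[-23.4,-32,-6],0],[[-23.4,-32,-6],0],[[-23.4,-32,-6],0],[[-23.4,-32,-6],0],[[-23.4,-32,-6],0]]' --hand 8.7

```text
clock: 1.15
tool_pos: [0.4397, -0.321, 0.1661]
orientation: [180.0, -0.1, 179.8]
force: [0.1, 0.0, 0.1]
opening: 0.0869
```

```bash
cat > w.py <<'E'
import sys
from h import *
o=ctrl.get_obs();p,d=ctrl.snapshot('wrist');n=sys.argv[1]
cv2.imwrite(f'pics/{n}.png',p);np.save(f'{n}_d.npy',d);np.savez(f'{n}_o.npz',orientation=o['orientation'],tool_pos=o['tool_pos'])
print(o['clock'],o['tool_pos'],o['orientation'],o['force'],o['opening'])
E
python3 w.py w1
```

```text
1.15 [ 0.4397 -0.321   0.1661] [179.9814  -0.0605 179.8324] [0.0744 0.0185 0.0926] 0.08690874939964442
```

View pics/w1.png

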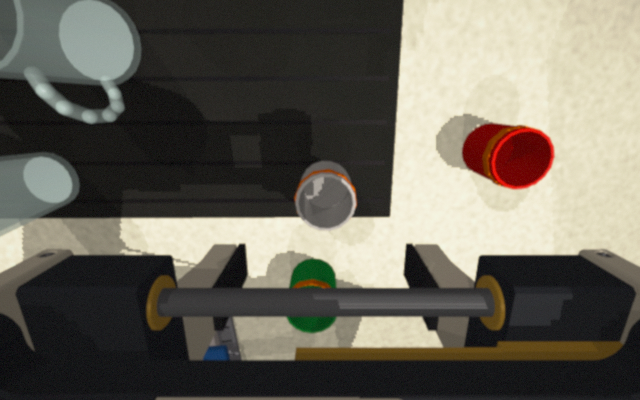

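The wrist view shows the steel cup's mouth at about (326,200), green at (312,295) and red at (520,157). Refining from the rim.

Run:
```python
from h import *
o=np.load('w1_o.npz');d=np.load('w1_d.npy');mT=cam('wrist',o)
m=np.zeros(d.shape,bool);m[155:235,290:362]=1
P=deproj(mT,m,d);t=P[(P[:,2]>.061)&(P[:,2]<.072)]
print(len(t),t[:,2].mean(),t.min(0),t.max(0),cv2.minEnclosingCircle((t[:,:2]*1000).astype(np.float32)))
print(plane(mT,[[326,201],[296,198],[356,198],[326,229]],.066))
```

```text
805 0.06562511568927577 [ 0.4123 -0.3482  0.061 ] [ 0.4654 -0.297   0.0687] ((439.0976257324219, -321.8385314941406), 26.9183292388916)
[[ 0.4385 -0.324   0.066 ]
 [ 0.464  -0.3267  0.066 ]
 [ 0.4129 -0.3266  0.066 ]
 [ 0.4385 -0.2982  0.066 ]]
```

Call:
apply_moves --motion '[[[-0.1,-0.15,-4],0],[[-0.1,-0.15,-8],0],[[-0.1,-0.15,-11],0],[[-0.1,-0.15,-13.5],0],[[-0.1,-0.15,-13.5],0],[[-0.1,-0.15,-13.5],0]]'

```text
clock: 1.8
tool_pos: [0.4411, -0.3209, 0.032]
orientation: [-180.0, -0.0, -179.9]
force: [0.5, 0.7, 1.1]
opening: 0.087
```

Call:
apply_moves --motion '[[[0,0,0],0],[[0,0,0],0],[[0,0,0],0],[[0,0,0],0],[[0,0,0],0],[[0,0,0],0],[[0,0,0],0],[[0,0,0],0]]' --hand 4.0

```text
clock: 2.6
tool_pos: [0.44, -0.3216, 0.032]
orientation: [-180.0, 0.0, -180.0]
force: [-1.8, 1.4, 5.9]
opening: 0.0518
```

Call:
apply_moves --motion '[[[0,0,1],0],[[0,0,4],0],[[0,0,8],0],[[0,0,12],0],[[0,0,12],0],[[0,0,12],0]]'

```text
clock: 3.2
tool_pos: [0.4403, -0.3215, 0.1528]
orientation: [-180.0, 0.1, 180.0]
force: [-0.5, -1.6, -2.8]
opening: 0.0519
```

```bash
python3 w.py w2
python3 - <<'E'
from h import *
p=cv2.imread('pics/wrist0.png');d=np.load('wrist0_d.npy')
o=dict(orientation=np.array([-179.9903,-.0965,179.9942]),tool_pos=np.array([.6745,0,.2256]))
mT=cam('wrist',o);h=hsv(p)
m=np.zeros(d.shape,np.uint8);m[50:142,366:441]=1
dark=((h[...,2]<50)&(m>0)).astype(np.uint8)
v,u=np.nonzero(dark);hull=cv2.convexHull(np.c_[u,v].astype(np.int32))
e=cv2.fitEllipse(hull);print(e,len(u))
print('seat',plane(mT,[e[0]],.038))
P=deproj(mT,dark>0,d);q=P[(P[:,2]>.033)&(P[:,2]<.043)];print(len(q),cv2.minEnclosingCircle((q[:,:2]*1000).astype(np.float32)),np.median(P[:,2]))
org=((h[...,0]<18)&(h[...,1]>150)&(h[...,2]>90));org[:, :480]=0;org[120:]=0
O=deproj(mT,org,d);t=O[O[:,2]>.063];print('tab',len(t),cv2.minAreaRect((t[:,:2]*1000).astype(np.float32)),t[:,2].mean(),O.min(0),O.max(0))
blue=((h[...,0]>98)&(h[...,0]<125)&(h[...,1]>120)&(m>0));v,u=np.nonzero(blue)
r=cv2.minAreaRect(np.c_[u,v].astype(np.float32));print(r,plane(mT,[r[0]],.03),plane(mT,cv2.boxPoints(r),.03))
E
```

```text
3.2 [ 0.4403 -0.3215  0.1528] [-179.9784    0.145   179.988 ] [-0.465  -1.5554 -2.8068] 0.05190291720745574
((405.6909484863281, 97.41887664794922), (64.76499938964844, 70.21705627441406), 32.44641876220703) 726
seat [[ 0.5906 -0.0879  0.038 ]]
672 ((590.6549682617188, -86.88420867919922), 34.372291564941406) 0.038113969448323126
tab 460 ((467.2221374511719, -99.35916137695312), (25.095651626586914, 14.449235916137695), 3.759627342224121) 0.06788273552106956 [ 0.4545 -0.1069  0.0307] [ 0.4801 -0.0913  0.07  ]
((403.0, 95.5), (91.0, 74.0), 90.0) [[ 0.5916 -0.0899  0.03  ]] [[ 0.6325 -0.1336  0.03  ]
 [ 0.5574 -0.1337  0.03  ]
 [ 0.5472 -0.0425  0.03  ]
 [ 0.6288 -0.0423  0.03  ]]
```

View pics/w2.png

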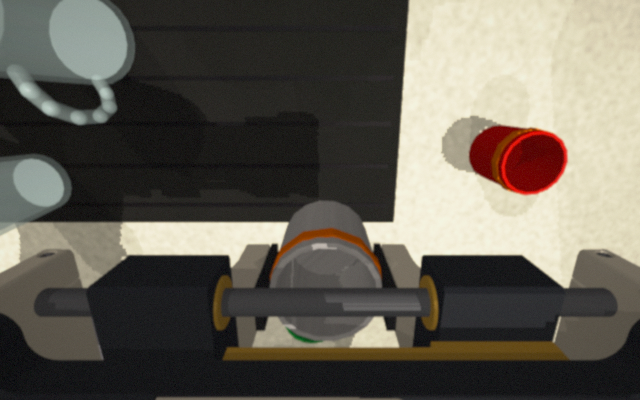

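Run:
```python
from h import *
o=np.load('w2_o.npz');d=np.load('w2_d.npy');mT=cam('wrist',o)
m=np.zeros(d.shape,bool);m[195:290,262:392]=1;m[312:345,275:378]=1
P=deproj(mT,m,d)
for lo,hi in ((.13,.15),(.15,.165),(.165,.18),(.18,.191)):
    t=P[(P[:,2]>lo)&(P[:,2]<hi)&(np.hypot(*(P[:,:2]-o['tool_pos'][:2]).T)<.04)]
    if len(t)>5:print(lo,len(t),t.min(0)-o['tool_pos'],t.max(0)-o['tool_pos'],cv2.minEnclosingCircle((t[:,:2]*1000-o['tool_pos'][:2]*1000).astype(np.float32)))
print(plane(mT,[[326,232],[326,340],[270,287],[382,287]],.186)-o['tool_pos'])
```

```text
0.13 2932 [-0.0253 -0.027  -0.0228] [ 0.0234  0.023  -0.0028] ((-0.6763357520103455, -2.3563830852508545), 25.446386337280273)
0.15 1555 [-0.0354 -0.0271 -0.0028] [0.0329 0.0189 0.0122] ((-1.2290534973144531, -11.731635093688965), 34.15950393676758)
0.165 1848 [-0.0336 -0.0283  0.0122] [0.0315 0.0231 0.0272] ((-1.0249053239822388, -9.543907165527344), 32.701881408691406)
0.18 3438 [-0.0301 -0.0283  0.0272] [0.0288 0.0247 0.0381] ((-0.6577379703521729, -4.565389633178711), 30.077077865600586)
[[-0.0008 -0.031   0.0332]
 [-0.0009  0.0253  0.0332]
 [ 0.0245 -0.004   0.0332]
 [-0.0263 -0.0041  0.0332]]
```

Call:
apply_moves --motion '[[[5,8,0],0],[[10,16,0],0],[[15.1,23.6,-1],0],[[15.1,23.6,-2],0],[[15.1,23.6,-3],0],[[15.1,23.6,-4],0],[[15.1,23.6,-4],0],[[15.1,23.6,-4],0],[[15.1,23.6,-4],0],[[15.1,23.6,-4],0]]'

```text
clock: 4.25
tool_pos: [0.5905, -0.0865, 0.1117]
orientation: [-180.0, -0.0, 179.9]
force: [-0.4, 0.1, -1.8]
opening: 0.0518
```

```bash
python3 w.py w3
python3 - <<'E'
from h import *
for n,b in (('scene',(140,280,200,420)),('side',(100,280,240,440))):
    p,d=ctrl.snapshot(n);cv2.imwrite(f'pics/{n}3.png',p);np.save(f'{n}3_d.npy',d)
    cv2.imwrite(f'pics/{n}3c.png',cv2.resize(p[b[0]:b[1],b[2]:b[3]],None,fx=3.2,fy=3.2,interpolation=cv2.INTER_CUBIC))
E
```

```text
4.25 [ 0.5905 -0.0865  0.1117] [-179.9966   -0.0011  179.9321] [-0.3708  0.1038 -1.7949] 0.05177803285791659
```

View pics/side3c.png

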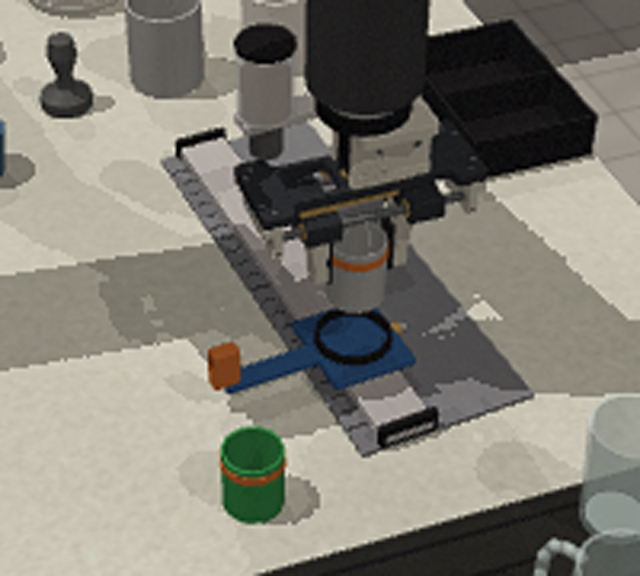

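View pics/w3.png

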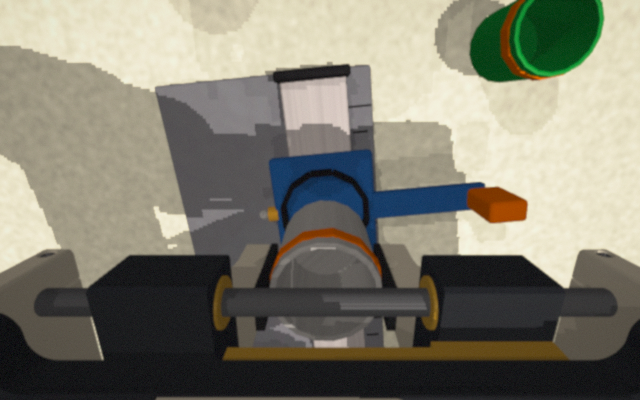

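Run:
```python
from h import *
from scipy.optimize import least_squares
def circ(xy,r):
    f=lambda p:np.hypot(xy[:,0]-p[0],xy[:,1]-p[1])-r
    s=least_squares(f,xy.mean(0)+[0,0],loss='soft_l1',f_scale=.001);return s.x,np.std(f(s.x))
o=np.load('w3_o.npz')
for n,seat,cup in (('wrist',(165,235,278,372),(200,285,262,392)),('side',(193,218,335,366),(168,198,338,366)),('scene',(205,245,285,330),(195,235,285,325))):
    f='w3' if n=='wrist' else n+'3'
    p=cv2.imread(f'pics/{f}.png');d=np.load(f'{f}_d.npy');mT=cam(n,o);h=hsv(p)
    m=np.zeros(d.shape,bool);m[seat[0]:seat[1],seat[2]:seat[3]]=1
    P=deproj(mT,m&(h[...,2]<60),d);q=P[(P[:,2]>.034)&(P[:,2]<.042)]
    if len(q)>20:print(n,'seat',len(q),circ(q[:,:2],.032),q.min(0),q.max(0))
    m[:]=0;m[cup[0]:cup[1],cup[2]:cup[3]]=1
    P=deproj(mT,m,d);q=P[(P[:,2]>.088)&(P[:,2]<.108)&(np.hypot(*(P[:,:2]-o['tool_pos'][:2]).T)<.04)]
    if len(q)>20:print(n,'cup',len(q),circ(q[:,:2],.026),q.min(0),q.max(0))
```

```text
wrist seat 882 (array([ 0.5903, -0.088 ]), np.float64(0.0012600897257720343)) [ 0.5561 -0.1218  0.034 ] [ 0.6245 -0.0743  0.0411]
wrist cup 2954 (array([ 0.5898, -0.0915]), np.float64(0.004009110852530444)) [ 0.5652 -0.1135  0.088 ] [ 0.614  -0.0637  0.108 ]
side seat 97 (array([ 0.5908, -0.0882]), np.float64(0.0022282586723249595)) [ 0.5556 -0.1229  0.034 ] [ 0.6245 -0.0494  0.041 ]
side cup 97 (array([ 0.5918, -0.0857]), np.float64(0.0018107251774438639)) [ 0.5647 -0.115   0.0886] [ 0.6155 -0.0828  0.1077]
scene seat 35 (array([ 0.5935, -0.0833]), np.float64(0.001715471474033515)) [ 0.5952 -0.1107  0.0344] [ 0.6275 -0.0503  0.0418]
```

View pics/scene3c.png

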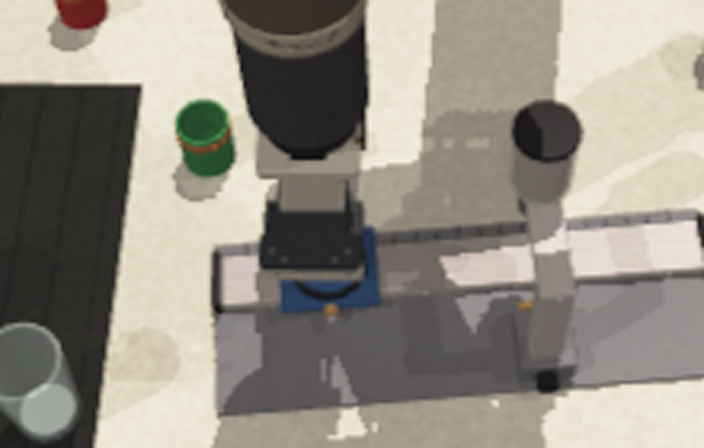

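Call:
apply_moves --motion '[[[0,0,-2],0],[[0,0,-3.5],0],[[0,0,-4.2],0],[[0,0,-4.2],0],[[0,0,-4.2],0]]'

```text
clock: 4.9
tool_pos: [0.5914, -0.0858, 0.0702]
orientation: [-180.0, 0.0, 180.0]
force: [0.1, -0.0, -1.6]
opening: 0.0516
```

```bash
python3 w.py w4
python3 - <<'E'
from h import *
p,d=ctrl.snapshot('side');cv2.imwrite('pics/side4.png',p)
q=cv2.imread('pics/w4.png')[120:360,240:400]
a=cv2.resize(p[160:230,310:390],(640,560),interpolation=cv2.INTER_CUBIC)
cv2.imwrite('pics/w4c.png',a)
E
```

```text
4.9 [ 0.5914 -0.0858  0.0702] [-179.9924    0.0405  179.9942] [ 0.0858 -0.005  -1.563 ] 0.05164028077174017
```

View pics/w4.png

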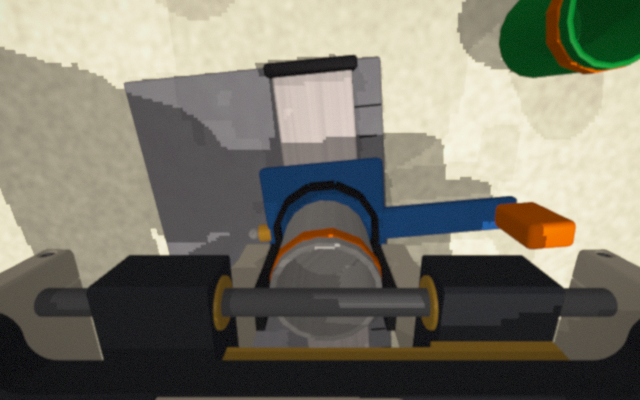

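View pics/w4c.png

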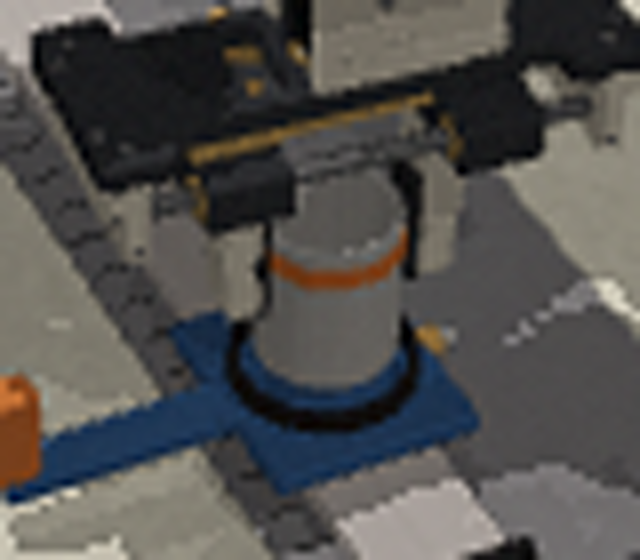

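The side crop shows the cup centred over the black ring, and the wrist view has ring and cup at the same column (~326). Lowering.

Call:
apply_moves --motion '[[[0,0,-0.4],0],[[0,0,-0.7],0],[[0,0,-1.0],0],[[0,0,-1.1],0],[[0,0,-1.1],0],[[0,0,-1.1],0]]'

```text
clock: 5.6
tool_pos: [0.5911, -0.0855, 0.0586]
orientation: [-180.0, 0.0, -180.0]
force: [0.3, -0.1, -1.8]
opening: 0.0518
```

Run:
```python
from h import *
o=ctrl.get_obs();print(o['tool_pos'],o['force'],o['moment'])
p,d=ctrl.snapshot('side')
cv2.imwrite('pics/s5.png',cv2.resize(p[160:230,310:390],(640,560),interpolation=cv2.INTER_CUBIC))
```

```text
[ 0.5911 -0.0855  0.0586] [ 0.2886 -0.0692 -1.8205] [ 0.0074  0.0245 -0.0112]
```

View pics/s5.png

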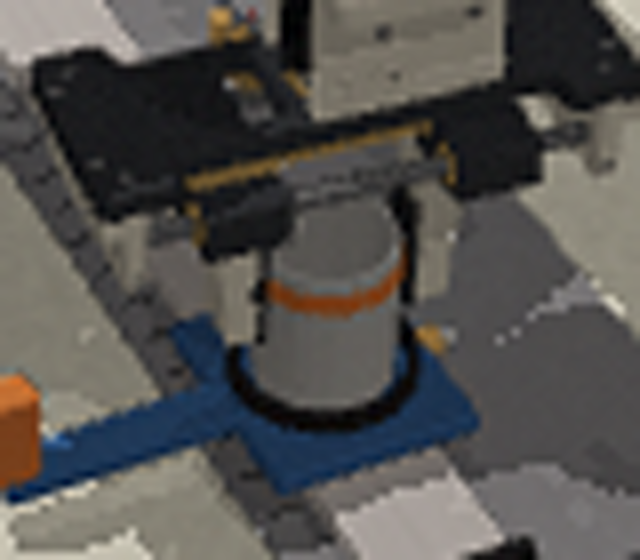

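Call:
apply_moves --motion '[[[0,0,-0.05],0],[[0,0,-0.1],0],[[0,0,-0.1],0]]'

```text
clock: 5.95
tool_pos: [0.5911, -0.0855, 0.058]
orientation: [-180.0, 0.0, -180.0]
force: [-1.5, 0.1, 2.0]
opening: 0.0524
```

Contact is felt (Fz went from -1.8 to +2.0 N). Releasing.

Call:
apply_moves --motion '[[[0,0,0],0],[[0,0,0],0],[[0,0,0],0],[[0,0,0],0],[[0,0,0],0]]' --hand 7.5

```text
clock: 6.45
tool_pos: [0.591, -0.0855, 0.0575]
orientation: [-180.0, -0.0, 180.0]
force: [0.3, 0.1, 0.3]
opening: 0.0747
```

Call:
apply_moves --motion '[[[0,0,2],0],[[0,0,5],0],[[0,0,8],0],[[0,0,10],0],[[0,0,10],0],[[0,0,10],0]]'

```text
clock: 7.05
tool_pos: [0.591, -0.0854, 0.1578]
orientation: [180.0, 0.0, 180.0]
force: [0.3, 0.0, -1.3]
opening: 0.075
```

```bash
python3 w.py w6
python3 - <<'E'
from h import *
p,d=ctrl.snapshot('side');cv2.imwrite('pics/side6.png',p);np.save('side6_d.npy',d)
cv2.imwrite('pics/s6.png',cv2.resize(p[150:240,290:390],(700,630),interpolation=cv2.INTER_CUBIC))
E
```

```text
7.05 [ 0.591  -0.0854  0.1578] [179.9755   0.0482 179.9914] [ 0.2577  0.0355 -1.347 ] 0.07504264575651379
```

View pics/s6.png

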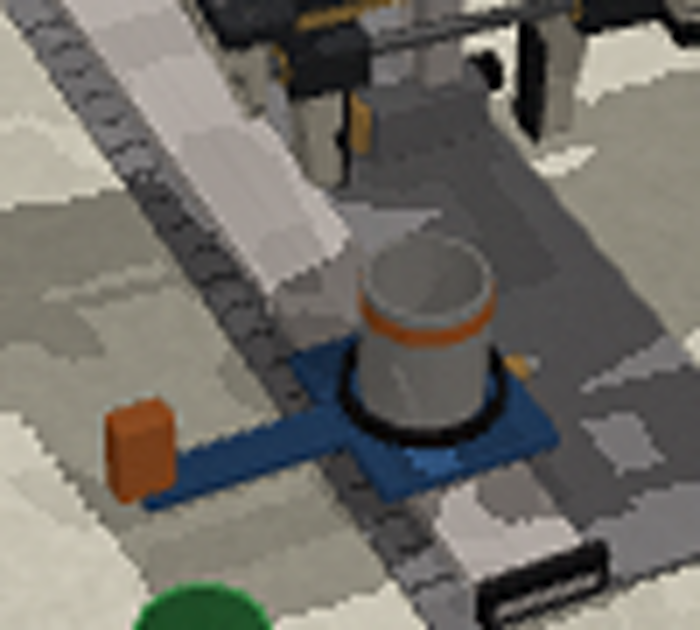

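View pics/w6.png

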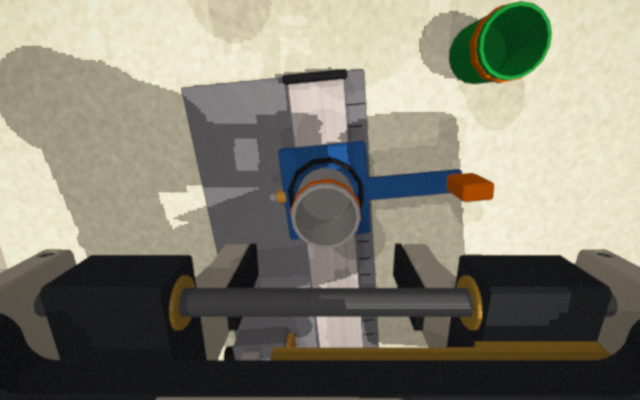

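Run:
```python
from h import *
o=np.load('w6_o.npz');mT=cam('wrist',o);p=cv2.imread('pics/w6.png');h=hsv(p);d=np.load('w6_d.npy')
for z in (.0,.02):
    q=plane(mT,[[184,90],[217,250],[364,70],[376,330],[284,80],[346,75]],z)
    print([np.degrees(np.arctan2(-(b-a)[0],(b-a)[1])) for a,b in ((q[0],q[1]),(q[2],q[3]))],np.degrees(np.arctan2((q[4]-q[5])[1],(q[4]-q[5])[0])))
org=((h[...,0]<18)&(h[...,1]>150)&(h[...,2]>90));org[:, :430]=0;org[:160]=0;org[215:]=0
O=deproj(mT,org,d);t=O[O[:,2]>.063];print('tab',len(t),cv2.minAreaRect((t[:,:2]*1000).astype(np.float32)),t[:,2].mean())
# hopper in side6? use scene at start: top disc
d=np.load('scene0_d.npy');mT=cam('scene');m=np.zeros(d.shape,bool);m[165:200,350:390]=1
H=deproj(mT,m,d);q=H[(H[:,2]>.228)&(H[:,2]<.245)];print(cv2.minEnclosingCircle((q[:,:2]*1000).astype(np.float32)),np.median(q,0))
d=np.load('side0_d.npy');mT=cam('side');m[:]=0;m[100:125,305:340]=1
H=deproj(mT,m,d);q=H[(H[:,2]>.228)&(H[:,2]<.245)];print(cv2.minEnclosingCircle((q[:,:2]*1000).astype(np.float32)),np.median(q,0))
```

```text
[np.float64(4.793889239098139), np.float64(5.079769818982648)] 4.382002292840348
[np.float64(4.793889239098107), np.float64(5.079769818982629)] 4.382002292840339
tab 566 ((467.03057861328125, -100.02886199951172), (24.883689880371094, 14.570887565612793), 5.555019378662109) 0.06798420046054786
((575.2944946289062, 99.7830581665039), 29.039255142211914) [0.5769 0.0986 0.2354]
((575.512451171875, 94.23606872558594), 30.687166213989258) [0.5725 0.091  0.236 ]
```

Cup stands upright and free in the seat. Rail heading is 5.0°, tab at (0.467,-0.100). Next: over the tab, turned -85° so the camera side faces the robot.

Call:
apply_moves --motion '[[[-3,0,1],-8.5],[[-7,-0.5,1],-17],[[-10,-1,1],-25.5],[[-12.4,-1.4,1],-34],[[-12.4,-1.4,1],-42.5],[[-12.4,-1.4,0],-51],[[-12.4,-1.4,0],-59.5],[[-12.4,-1.4,-1],-68],[[-12.4,-1.4,-1],-76.5],[[-12.4,-1.4,-2],-85]]'

```text
clock: 8.15
tool_pos: [0.467, -0.0996, 0.1372]
orientation: [-180.0, 0.0, 94.7]
force: [-0.3, 0.6, -0.2]
opening: 0.075
```

Call:
apply_moves --motion '[[[0,0,0],0],[[0,0,0],0],[[0,0,0],0]]'

```text
clock: 8.45
tool_pos: [0.467, -0.0996, 0.1376]
orientation: [-180.0, 0.0, 95.2]
force: [1.0, 0.5, 0.5]
opening: 0.0749
```

```bash
python3 w.py w7
python3 - <<'E'
from h import *
o=np.load('w7_o.npz');mT=cam('wrist',o);p=cv2.imread('pics/w7.png');h=hsv(p);d=np.load('w7_d.npy')
org=((h[...,0]<18)&(h[...,1]>150)&(h[...,2]>90))
O=deproj(mT,org,d);t=O[(O[:,2]>.063)&(O[:,2]<.073)&(O[:,0]<.5)];t=t[np.hypot(*(t[:,:2]-[.467,-.1]).T)<.03];print('tab',len(t),t[:,2].mean());print(cv2.minAreaRect((t[:,:2]*1000).astype(np.float32)))
E
```

```text
8.45 [ 0.467  -0.0996  0.1376] [-179.9797    0.0089   95.2001] [1.0115 0.5348 0.498 ] 0.0748993336787245
tab 627 0.06805661835423707
((465.42010498046875, -98.81758880615234), (24.73138999938965, 14.727994918823242), 5.4026594161987305)
```

View pics/w7.png

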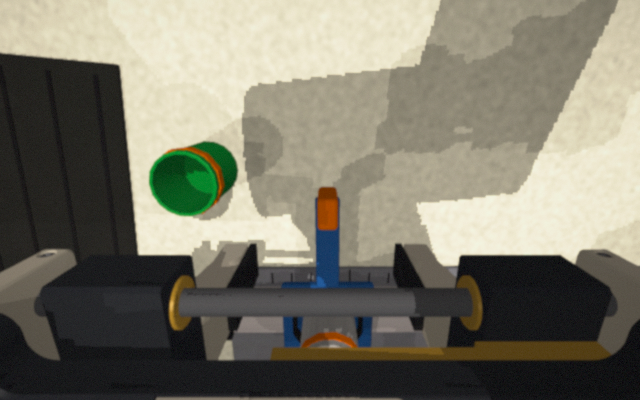

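Call:
apply_moves --motion '[[[-0.1,0,-4],0],[[-0.1,0,-7.5],0],[[-0.1,0,-9.5],0],[[-0.1,0,-10.4],0],[[-0.1,0,-10.4],0],[[-0.1,0,-10.4],0]]'

```text
clock: 9.1
tool_pos: [0.4668, -0.0995, 0.0344]
orientation: [179.9, 0.0, 95.1]
force: [-0.8, -0.1, -0.1]
opening: 0.0752
```

Call:
apply_moves --motion '[[[0,0,0],0],[[0,0,0],0],[[0,0,0],0],[[0,0,0],0],[[0,0,0],0],[[0,0,0],0],[[0,0,0],0],[[0,0,0],0],[[0,0,0],0],[[0,0,0],0]]' --hand 1.0

```text
clock: 10.1
tool_pos: [0.466, -0.0995, 0.0335]
orientation: [-180.0, 0.0, 95.0]
force: [-0.2, -0.4, 0.3]
opening: 0.016
```

Run:
```python
from h import *
o=ctrl.get_obs();print(o)
p,d=ctrl.snapshot('side');cv2.imwrite('pics/s8.png',cv2.resize(p[130:240,270:390],(720,600),interpolation=cv2.INTER_CUBIC))
```

```text
{'clock': 10.1, 'joint_pos': array([ 11.6862,  14.9254, -37.7258,   0.004 , -37.3562, -96.6685]), 'qvel': array([-0.0221, -0.0198, -0.0199,  0.0549,  0.0875,  0.0069]), 'tau': array([ -0.4185, -40.0888,  18.8837,   4.408 ,  -0.0743,  -0.2371]), 'tool_pos': array([ 0.466 , -0.0995,  0.0335]), 'orientation': array([-179.9928,    0.0033,   95.021 ]), 'force': array([-0.2344, -0.3774,  0.3032]), 'moment': array([ 0.17  , -0.0328,  0.2613]), 'opening': 0.016021629674831457}
```

View pics/s8.png

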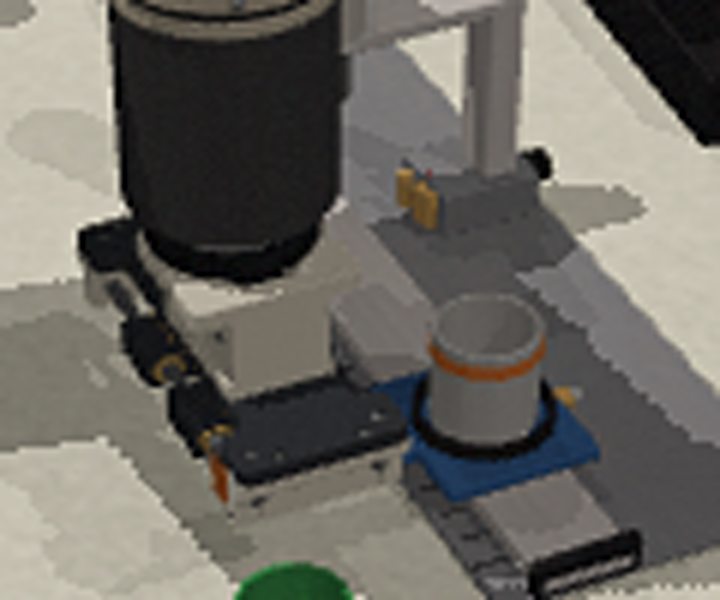

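Call:
apply_moves --motion '[[[-0.02,0.2,0],0],[[-0.06,0.7,0],0],[[-0.12,1.4,0],0],[[-0.2,2.3,0],0],[[-0.29,3.3,0],0],[[-0.37,4.2,0],0],[[-0.44,5.0,0],0],[[-0.49,5.6,0],0],[[-0.52,5.9,0],0],[[-0.52,6.0,0],0]]'

```text
clock: 11.15
tool_pos: [0.4603, -0.0393, 0.0335]
orientation: [-180.0, 0.0, 95.0]
force: [-3.9, -1.1, 1.8]
opening: 0.0157
```

Run:
```python
from h import *
o=ctrl.get_obs();print(o['tool_pos'],o['force'],o['moment'],o['orientation'])
p,d=ctrl.snapshot('side');cv2.imwrite('pics/s9.png',cv2.resize(p[100:240,270:390],(600,700)[:1]+(600,),interpolation=cv2.INTER_CUBIC))
```

```text
[ 0.4603 -0.0393  0.0335] [-3.8558 -1.1218  1.8475] [-0.5949  0.877   0.1798] [-179.955     0.0065   95.0257]
```

View pics/s9.png

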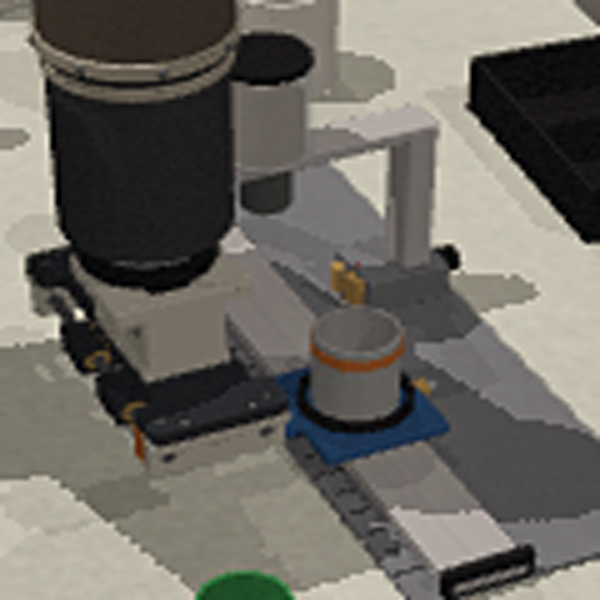

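Call:
apply_moves --motion '[[[-0.06,0.4,0],0],[[-0.13,1.2,0],0],[[-0.25,2.3,0],0],[[-0.37,3.5,0],0],[[-0.48,4.7,0],0],[[-0.6,5.9,0],0],[[-0.7,7.0,0],0],[[-0.78,7.8,0],0],[[-0.83,8.3,0],0],[[-0.85,8.5,0],0]]'

```text
clock: 12.2
tool_pos: [0.4523, 0.0461, 0.0335]
orientation: [180.0, -0.0, 95.0]
force: [-1.3, -1.9, -1.1]
opening: 0.0159
```

Run:
```python
from h import *
o=ctrl.get_obs();print(o['tool_pos'],o['force'],o['moment'],o['orientation'])
p,d=ctrl.snapshot('side');cv2.imwrite('pics/side10.png',p);np.save('side10_d.npy',d);cv2.imwrite('pics/s10.png',cv2.resize(p[90:210,270:390],(720,600)[1:]+(600,),interpolation=cv2.INTER_CUBIC))
```

```text
[0.4523 0.0461 0.0335] [-1.3322 -1.9462 -1.0746] [-0.5705  0.3113  0.2147] [179.9944  -0.0055  95.0351]
```

View pics/s10.png

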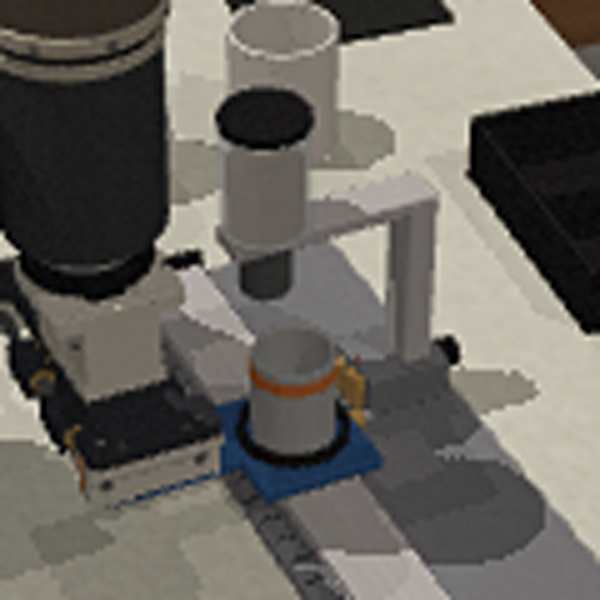

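Call:
apply_moves --motion '[[[-0.04,0.4,0],0],[[-0.09,0.9,0],0],[[-0.13,1.3,0],0],[[-0.14,1.5,0],0],[[-0.14,1.5,0],0]]'

```text
clock: 12.75
tool_pos: [0.4509, 0.0609, 0.0335]
orientation: [180.0, -0.0, 95.0]
force: [-1.0, 1.5, -1.9]
opening: 0.0159
```

Call:
apply_moves --motion '[[[-0.02,0.2,0],0],[[-0.04,0.4,0],0],[[-0.04,0.4,0],0]]'

```text
clock: 13.05
tool_pos: [0.4506, 0.0648, 0.0336]
orientation: [180.0, -0.0, 95.0]
force: [-0.0, 0.9, -3.1]
opening: 0.0158
```

Call:
apply_moves --motion '[[[-0.02,0.2,0],0],[[-0.04,0.4,0],0],[[-0.04,0.4,0],0]]'

```text
clock: 13.35
tool_pos: [0.4501, 0.0688, 0.0336]
orientation: [180.0, -0.0, 95.0]
force: [0.1, 1.0, -3.0]
opening: 0.0159
```

Call:
apply_moves --motion '[[[-0.01,0.1,0],0],[[-0.02,0.2,0],0],[[-0.02,0.2,0],0]]'

```text
clock: 13.65
tool_pos: [0.45, 0.0705, 0.0336]
orientation: [180.0, 0.0, 95.0]
force: [1.1, -1.5, -4.8]
opening: 0.0159
```

Call:
apply_moves --motion '[[[-0.01,0.1,0],0],[[-0.02,0.2,0],0],[[-0.02,0.2,0],0]]'

```text
clock: 13.95
tool_pos: [0.4498, 0.0722, 0.0336]
orientation: [180.0, 0.0, 95.0]
force: [3.6, -3.3, -4.7]
opening: 0.0158
```

Call:
apply_moves --motion '[[[-0.01,0.1,0],0],[[-0.02,0.2,0],0],[[-0.02,0.2,0],0]]'

```text
clock: 14.25
tool_pos: [0.4496, 0.0741, 0.0336]
orientation: [180.0, 0.0, 95.0]
force: [3.7, -4.4, -4.4]
opening: 0.016
```

The ramp is felt from y≈0.069, so the notch should be at about y≈0.086. Going on in small steps.

Call:
apply_moves --motion '[[[-0.01,0.1,0],0],[[-0.02,0.2,0],0],[[-0.02,0.2,0],0]]'

```text
clock: 14.55
tool_pos: [0.4494, 0.076, 0.0336]
orientation: [-180.0, 0.0, 95.0]
force: [4.0, -5.0, -5.2]
opening: 0.0156
```

Call:
apply_moves --motion '[[[-0.01,0.1,0],0],[[-0.02,0.2,0],0],[[-0.02,0.2,0],0]]'

```text
clock: 14.85
tool_pos: [0.4492, 0.0781, 0.0336]
orientation: [180.0, 0.0, 95.0]
force: [3.5, -4.8, -6.0]
opening: 0.0155
```

Call:
apply_moves --motion '[[[-0.01,0.1,0],0],[[-0.01,0.1,0],0]]'

```text
clock: 15.05
tool_pos: [0.4491, 0.0794, 0.0336]
orientation: [180.0, -0.0, 95.0]
force: [2.5, -1.6, -4.5]
opening: 0.0159
```

Call:
apply_moves --motion '[[[-0.01,0.1,0],0],[[-0.01,0.1,0],0]]'

```text
clock: 15.25
tool_pos: [0.449, 0.0807, 0.0336]
orientation: [180.0, -0.0, 95.0]
force: [2.2, -0.3, -6.0]
opening: 0.0158
```

Call:
apply_moves --motion '[[[-0.01,0.1,0],0],[[-0.01,0.1,0],0]]'

```text
clock: 15.45
tool_pos: [0.4489, 0.0819, 0.0336]
orientation: [180.0, -0.0, 95.0]
force: [1.4, 2.0, -6.7]
opening: 0.0157
```

Call:
apply_moves --motion '[[[-0.01,0.1,0],0],[[-0.01,0.1,0],0]]'

```text
clock: 15.65
tool_pos: [0.4488, 0.0829, 0.0336]
orientation: [180.0, -0.0, 95.0]
force: [2.0, 1.6, -6.8]
opening: 0.0159
```

Call:
apply_moves --motion '[[[-0.01,0.1,0],0],[[-0.01,0.1,0],0]]'

```text
clock: 15.85
tool_pos: [0.4487, 0.0839, 0.0336]
orientation: [180.0, -0.0, 95.0]
force: [2.0, 4.1, -7.6]
opening: 0.0159
```

Call:
apply_moves --motion '[[[0,0.05,0],0],[[0,0.05,0],0]]'

```text
clock: 16.05
tool_pos: [0.4487, 0.0843, 0.0336]
orientation: [180.0, -0.0, 95.0]
force: [1.9, 3.3, -7.4]
opening: 0.0159
```

Call:
apply_moves --motion '[[[0,0.05,0],0],[[0,0.05,0],0]]'

```text
clock: 16.25
tool_pos: [0.4487, 0.0845, 0.0336]
orientation: [180.0, 0.0, 95.0]
force: [3.4, 1.1, -7.0]
opening: 0.0162
```

Call:
apply_moves --motion '[[[0,0.05,0],0],[[0,0.05,0],0]]'

```text
clock: 16.45
tool_pos: [0.4486, 0.0849, 0.0336]
orientation: [180.0, 0.0, 95.0]
force: [3.7, -0.6, -7.2]
opening: 0.0161
```

Pull-in peaked at +4 N and has fallen through zero at y≈0.0848, so the ball is in the notch. I'll hold still and check.

Call:
apply_moves --motion '[[[0,0,0],0],[[0,0,0],0],[[0,0,0],0],[[0,0,0],0]]'

```text
clock: 16.85
tool_pos: [0.4486, 0.085, 0.0336]
orientation: [180.0, 0.0, 95.0]
force: [4.1, -0.7, -6.9]
opening: 0.0157
```

Run:
```python
from h import *
o=ctrl.get_obs();print(o['tool_pos'],o['force'],o['qvel'],o['opening'])
for n,b in (('scene',(130,270,280,440)),('side',(80,220,250,410))):
    p,d=ctrl.snapshot(n);cv2.imwrite(f'pics/{n}11.png',p);np.save(f'{n}11_d.npy',d)
    cv2.imwrite(f'pics/{n}11c.png',cv2.resize(p[b[0]:b[1],b[2]:b[3]],None,fx=4,fy=4,interpolation=cv2.INTER_CUBIC))
```

```text
[0.4486 0.085  0.0336] [ 4.1158 -0.6919 -6.9489] [ 0.1625 -0.0959  0.0227 -0.0487  0.0013  0.0246] 0.01570125032159771
```

View pics/side11c.png

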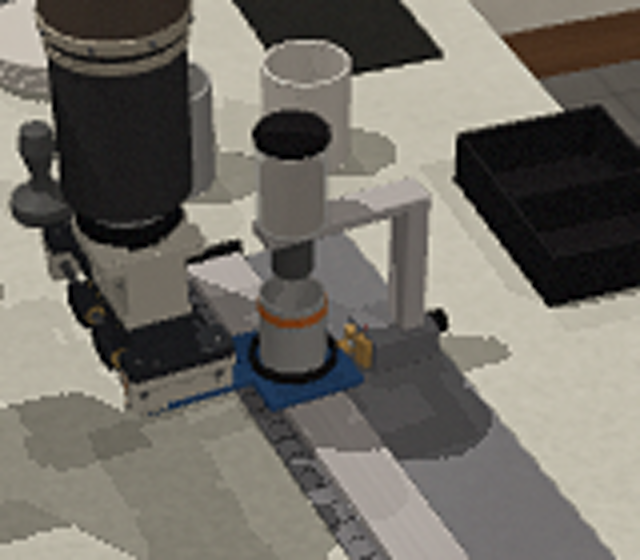

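View pics/scene11c.png

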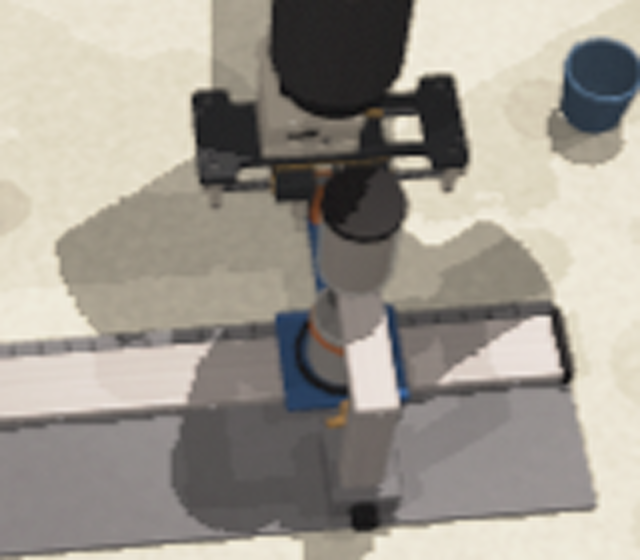

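View pics/scene11.png

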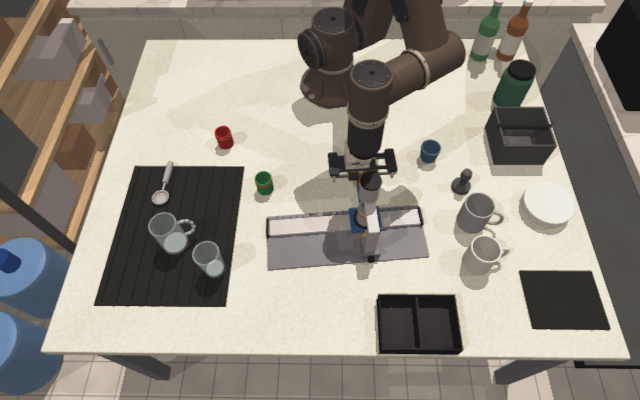

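Run:
```python
from plant import ctrl
print(ctrl.close_job()); o=ctrl.get_obs(); print(o['clock'],o['tool_pos'],o['force'],o['opening'])
```

```text
the job is handed in; nothing more can be done
None
the job is handed in; nothing more can be done
```

The steel cup is standing upright in the carriage seat. The carriage is in the notch under the chute, and I handed the job in at about 17 s with the tab still gripped.

- **Cup:** I picked up the steel cup with the orange band from the mat, not the green or red look-alikes. I set it in the seat at the starting end and let go. A camera check showed it upright inside the black ring.
- **Slide:** I pinched the tab across its 16 mm and slid the carriage about 185 mm. The ramp showed up from y≈0.069 m and the resistance peaked at about 5 N. The ball passed the ridge at about 0.0785 m, pulled the carriage forward with up to +4 N, and the force fell through zero at about 0.0848 m. I stopped there and did not push on the second ridge.
- **Last checks:** The tool was still at y = 0.085 m, with -0.7 N along the rail and an opening of 15.7 mm. In the side view the cup was directly under the chute. The estimated seat position agreed with the measured hopper axis to about 2 mm. The other things on the counter looked unmoved in the last overview picture, judged by eye.
- **Imperfect:** Small side loads remained on the grip, about 4 N across the rail and 7 N vertical, from a slight mismatch between my path and the rail. I left them so as not to disturb the carriage. The cameras also disagreed by 3–5 mm along the rail on the seat and hopper positions, so I used the force to find the notch.

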